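Set the length stop of the tube bench to its index clip

ROBOT

A 7-joint arm with a two-finger parallel gripper is mounted at the origin on the work surface. World frame = base frame: x ahead of the robot, y to its left, z up, the work surface at z = 0. Lengths are in m, angles in rad, forces in N, time in s.
With the tool pointing down it reaches from about 0.425 to 0.875 m from the base axis. Payload 4.7 kg.
Tool frame: the origin (TCP) lies at the very end of the fingers, on their centre line; the grasp point (between the pads) lies 19 mm behind it; x points along the fingers, y is the direction in which the jaws open and shut, and the axes are right-handed (so a half turn about x gives the same grasp; the last joint's range is limited). The gripper opens to 87 mm and grips with 3 to 60 N. Pads are 19 mm wide; open, the fingers measure 117 mm over their backs; the gripper's body (75 mm by 190 mm) begins 51 mm behind the grasp point.
Start: joints at [1.194, 0.321, -0.07, 1.45, 0.023, 1.371, -0.057], TCP at [0.248, -0.601, 0.223] pointing down, gripper open.
Joint ranges: [-2.86, 2.86], [-0.3, 2.09], [-1.38, 1.24], [0.06, 2.45], [-1.56, 4.7], [0.09, 2.05], [-2.69, 2.69]. Speed limits (rad/s): [2.57, 2.57, 3.14, 3.14, 3.14, 3.14, 3.14].

INTERFACE

Orientations are given as a rotation vector (axis times angle).
In Python, from bench import ctrl gives the robot as it stands.
- The arm moves only by the tool step_arm, never from a script. Its argument "increments" is one flat list of numbers, 6 for each row, row after row: the shift along the tool's x, y, z in cm, then the turn, a rotation vector about the tool's x, y, z in rad. In form: [tx, ty, tz, ax, ay, az, tx, ty, tz, ax, ay, az, ...]. A call has 1 to 12 rows; each row shifts and turns the commanded pose from where the row before left it, along the tool's axes as they then stand; what a row does not reach is not made up. A row lasts 1/8 s, in which the tool goes at most 62.5 mm and 10.7 degrees, less where a joint would pass 70% of its speed; a pose out of reach is approached as far as the arm can. A call with a gripper value outside its range is refused whole. "fingers" is the opening in per cent of the stroke, from 0 (shut) to 100 (fully open), set as the call begins (left out, the last holds). The fingers move at their own pace and stop on an object; "force" is the grip in N (left out, the last holds). Time passes only in rows, so rows that do not move let the fingers close. It gives the time, the measured TCP pose, the force and the opening at its end, in the units of the state.
- ctrl.get_state(): the state, without advancing time (a new reading comes with each control period).
- ctrl.get_image(name): name is "side" or "top" or "wrist"; returns the picture (400x640x3 uint8, red, green, blue); there is no depth.
- ctrl.camera_params(name): a dict with "vertical_fov" (degrees; the focal length in pixels is half the picture's height over the tangent of half this angle, whatever the lens; pixels are square), "cx", "cy" (the principal point, pixels), "k1" (the pictures are not rectified: a ray, as slopes to the right and down, at radius r is drawn at 1 + k1 r^2 times it, then the intrinsics apply), "R" (3x3) and "t" (3): a world point X has camera coordinates R X + t. Camera axes: x right, y down, z forward; pixel columns grow to the right and rows downward; lengths in m; the calibration is good to about 2 mm. A picture is of the moment at which its call begins: read the wrist's pose just before it. camera_params takes no time and is no camera call; for the wrist camera it gives the pose at the moment of the call.
- ctrl.close_job(): hands the job in, once; it reports no verdict.
Trained networks look in the newest picture that a camera, given by its name, has taken for a name from the list of things; names that differ only in an ending like _2 or _b are one class to them, and where a whole thing is asked for, a point or a joint stands for the part that bears it (a point fixed in the world has none). Each returns a list of dicts, best first, with "score" (0 to 1); they miss things now and then, are a little off and sometimes report something else, mostly with a low value. They report only what shows in the picture. A call takes as long as a camera call. They do not tell look-alikes from the thing itself.
- ctrl.search_frame(camera, name): "xyz" ([x, y, z] in m, in the coordinates of the camera as it stood for that picture, good to about 4 mm: the middle of the surface that is visible of it).
- ctrl.silhouettes(camera, name): "pixels" (400x640 bool, what is visible of it).
- ctrl.spot_point(camera, name): "xyz" ([x, y, z] in m, in the coordinates of the camera as it stood for that picture, good to about 4 mm: a listed point, or the origin of a listed thing).
The state is a dict: "time": time; "joint_positions": joint angles; "qd": joint speeds; "joint_torque": joint torques, N m; "position": TCP position; "tool_rot": TCP orientation; "ft_force": force on the tool from outside, world axes, zero at the start; "torque": the same for the moment, N m; "grip_width": opening from 0.0 (shut) to 1.0 (fully open).
Only numpy, scipy, OpenCV 4.12 (cv2) and the standard library are available. Lean on these libraries where they do the work, as an engineer would, in place of code of your own. Each camera call takes 0.05 s, during which the arm holds its last target.

TASK

Set up the length stop on the cutting bench: find the one of the three steel bushes that fits the stop arm's post (one is too tight, one is sloppy) and slip it right down over the post until it sits flat. Then push the lock button on the sleeve fully down to free the arm, take hold of the bush and pull the arm out with it until the pointer is in line with the ridge of the index clip on the scale. The arm is pulled back by a spring, so finish while still holding the bush there, at rest; leave the tube, flat offcut and stack of discs lying around the bushes undisturbed.

Things in the scene. Friction and masses are not known exactly. Their poses are not given: they have to be found in the camera images.
- gauge: length stop fixed to the bench; origin at bench height, y = the way the arm slides out. Base plate x -50 to 90, y -170 to 310 mm, 10 mm thick. On it a steel sleeve 50 mm wide about x = 0, y -160 to 80 mm, top 46 mm above the bench; the arm comes out of its end at y = 80. Flat scale beside the arm at x 51 to 81, y 132 to 298 mm, top 16 mm above the bench, a line each 10 mm.
- stop_arm (a joint): how far the telescoping arm is drawn out of the sleeve, m: 0 home (as it starts), at most 0.14. Locked (1 to 2 mm of play) until the lock button is down. A spring pulls it home with 3 to 5 N, so it slides back when let go.
- post_base (a point): foot of the upright steel post, on the flat top of the arm's 50 x 56 mm end block, 30 mm above the bench; moves with the arm; axes as the gauge's. Post 20 mm in diameter, 44 mm high (the top 8 mm taper to 12 mm). At home it is at y = 150 mm of the gauge, 70 mm beyond the sleeve's end.
- pointer_tip (a point): tip of the thin pointer that sticks out (gauge's +x) from the arm's end block, 47 mm from the post's axis and level with it along y, 23 mm above the bench; moves with the arm; axes as the gauge's.
- mark (a point): end nearest the pointer of the ridge (2.5 mm wide, along x) on the index clip, a small dark steel clip 30 x 14 mm, 6.5 mm high, fixed across the scale; axes as the gauge's. The arm is right when pointer_tip and mark have the same y in the gauge's axes, after 55 to 120 mm of travel.
- lock_button (a joint): how far the lock button is pushed down, m: 0 up (as it starts), 0.008 fully down; below 0.0065 the arm is still locked. Takes about 4 N, does not spring back: it stays where it is pushed.
- button_top (a point): centre of the top of the lock button: a round black button 24 mm across, standing 14 mm out of its low collar (34 mm across) on the top of the sleeve, 50 mm behind the sleeve's end, 66 mm above the bench when up; pushed straight down.
- bush_mid: loose upright plain steel bush (ring): outside 44 mm across, 36 mm high, bore 23 mm right through, 0.15 to 0.4 kg; this is the one that fits the post. Origin at the centre of its underside, z up along the bore.
- bush_small: loose upright plain steel bush (ring): outside 44 mm across, 36 mm high, bore 16 mm right through, 0.15 to 0.4 kg; too tight for the post. Origin at the centre of its underside, z up along the bore.
- bush_large: loose upright plain steel bush (ring): outside 44 mm across, 36 mm high, bore 33 mm right through, 0.15 to 0.4 kg; goes over the post but is sloppy. Origin at the centre of its underside, z up along the bore.
- tube_a: loose square bare-metal tube, 30 x 30 mm, 220 mm long along its x, lying; origin under its centre
- flat_offcut: loose flat metal offcut lying beside the bushes, 70 x 40 x 8 mm; origin under its centre
- disc_stack: loose stack of thin steel discs, 76 mm across, 80 mm high, standing; origin under its centre
Mind the look-alikes: they are no part of the job. Leave any black look-alike of the bush_mid alone.

How it is judged:
By the outcome, as a careful person would: the job done as asked, in the order asked, and still so for the second after the job is handed in, while the arm keeps its last pose, push and grip.
It also fails if it takes over 58 s, if anything falls off the work surface, if the arm or the gripper's body presses on something with over 40 N, if the wrist force passes 120 N, or if a joint passes its speed limit or range.

## Working session

There is one attempt and no reset: what is moved stays moved. The work goes in short steps, Python scripts to look and compute and a tool call to move; the robot and the scene stay as the last step left them, time stands still between calls to the robot, and variables do not carry over. Pictures are saved under pics/ and viewed, and the job is handed in when it is done.

Besides the shell and the picture viewer there is one more tool, called as name(argument=value, ...) on one line, values as JSON. step_arm: Moves the arm, as the interface text tells. Its arguments: {"type":"object","properties":{"increments":{"type":"array","items":{"type":"number"}},"fingers":{"type":"number"},"force":{"type":"number"}},"required":["increments"]}

```bash
mkdir -p pics; ls
cat > h.py <<'E'
import numpy as np, cv2
from bench import ctrl
from scipy.spatial.transform import Rotation as Ro
def cam(n):
    p=ctrl.camera_params(n); f=200/np.tan(np.radians(p['vertical_fov'])/2)
    return p,f,np.array(p['R']),np.array(p['t'])
def c2w(n,x):
    p,f,R,t=cam(n); return R.T@(np.array(x)-t)
def proj(n,X):
    p,f,R,t=cam(n); c=R@np.array(X)+t; s=c[:2]/c[2]; s=s*(1+p['k1']*(s@s)); return s*f+[p['cx'],p['cy']]
def pix2w(n,uv,z):
    p,f,R,t=cam(n); d=(np.array(uv,float)-[p['cx'],p['cy']])/f; s=d.copy()
    for _ in range(20): s=d/(1+p['k1']*(s@s))
    r=R.T@np.array([s[0],s[1],1]); o=-R.T@t; return o+r*(z-o[2])/r[2]
def save(n,name):
    im=np.array(ctrl.get_image(n)); cv2.imwrite(f'pics/{name}.png',im[:,:,::-1]); return im
E
python3 - <<'E'
from h import *
print(ctrl.get_state())
for n in ['top','side']:
    save(n,n+'0')
    for k in ['bush_mid','bush_small','bush_large','tube_a','flat_offcut','disc_stack','gauge']:
        try:
            for r in ctrl.spot_point(n,k)[:4]: print(n,k,round(r['score'],2),c2w(n,r['xyz']).round(3), proj(n,c2w(n,r['xyz'])).round(0))
        except Exception as e: print(n,k,e)
    for k in ['post_base','pointer_tip','mark','button_top']:
        for r in ctrl.spot_point(n,k)[:3]: print(n,k,round(r['score'],2),c2w(n,r['xyz']).round(3), proj(n,c2w(n,r['xyz'])).round(0))
E
```

```text
pics
{'time': 0.0, 'joint_positions': array([ 1.19412153,  0.32182119, -0.07008482,  1.45168387,  0.02260022,
        1.37082491, -0.05688485]), 'qd': array([ 1.25359679e-03, -1.83931959e-03,  2.66364773e-04,  1.46343807e-03,
        1.75040074e-04,  6.26171268e-05, -1.23077807e-03]), 'joint_torque': array([ 3.74180272e-04, -4.91288638e+01, -4.03594449e-01, -3.12524521e+01,
       -6.39846898e-02,  4.37054154e-02,  1.48402469e-04]), 'position': array([ 0.24732431, -0.60049227,  0.22145826]), 'tool_rot': array([ 2.00736239,  0.39936179, -2.00833875]), 'ft_force': array([-0.11457208,  0.32643785, -0.99847579]), 'torque': array([0.02762938, 0.00298416, 0.00195521]), 'grip_width': 0.9990875652952067}
top bush_mid 0.72 [ 0.59   0.496 -0.003] [196. 206.]
top bush_mid 0.72 [0.768 0.359 0.003] [251. 137.]
top bush_mid 0.53 [0.626 0.559 0.001] [171. 192.]
top bush_mid 0.51 [ 0.592  0.404 -0.001] [232. 205.]
top bush_small 0.64 [ 0.536  0.305 -0.   ] [270. 227.]
top bush_large 0.59 [ 0.412  0.242 -0.003] [295. 277.]
top tube_a 0.78 [ 0.689  0.339 -0.001] [258. 167.]
top flat_offcut 0.71 [ 0.44
[... 482 characters left out ...]
[315. 231.]
side bush_mid 0.76 [ 0.587  0.495 -0.001] [288. 301.]
side bush_mid 0.72 [0.628 0.569 0.003] [257. 319.]
side bush_small 0.8 [0.537 0.305 0.002] [332. 253.]
side bush_large 0.64 [0.412 0.245 0.001] [387. 248.]
side tube_a 0.87 [ 0.688  0.339 -0.001] [269. 252.]
side flat_offcut 0.79 [0.448 0.376 0.002] [362. 277.]
side disc_stack 0.84 [0.452 0.517 0.004] [347. 318.]
side gauge 0.93 [ 0.571 -0.217 -0.002] [360. 164.]
side post_base 0.8 [ 0.594 -0.071  0.029] [344. 174.]
side post_base 0.15 [ 0.641 -0.079  0.022] [329. 173.]
side pointer_tip 0.71 [ 0.639 -0.08   0.024] [330. 172.]
side mark 0.53 [0.656 0.006 0.023] [318. 184.]
side button_top 0.46 [ 0.573 -0.187  0.066] [359. 149.]
```

Run:
```python
from h import *
a=cv2.imread('pics/top0.png');b=cv2.imread('pics/side0.png')
cv2.imwrite('pics/t0c.png',cv2.resize(a[110:300,140:340],None,fx=4,fy=3.1,interpolation=cv2.INTER_CUBIC)[:600])
cv2.imwrite('pics/s0c.png',cv2.resize(b[200:350,220:420],None,fx=4,fy=4,interpolation=cv2.INTER_CUBIC))
```

```text
(no output)
```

View pics/top0.png

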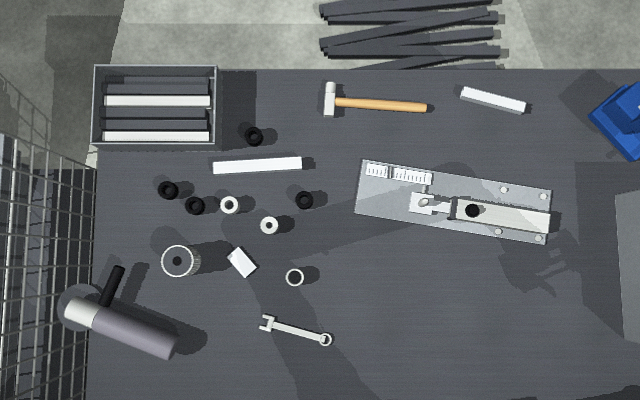

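View pics/t0c.png

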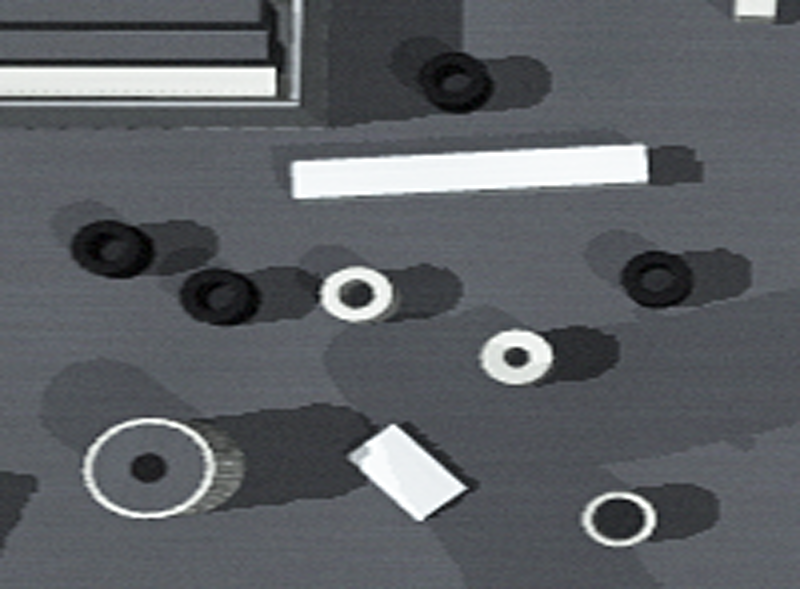

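View pics/side0.png

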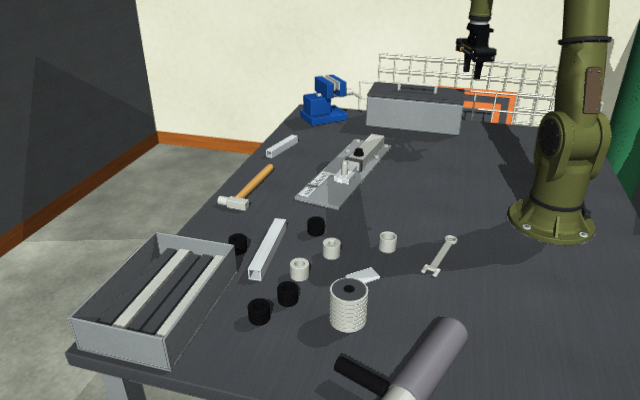

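View pics/s0c.png

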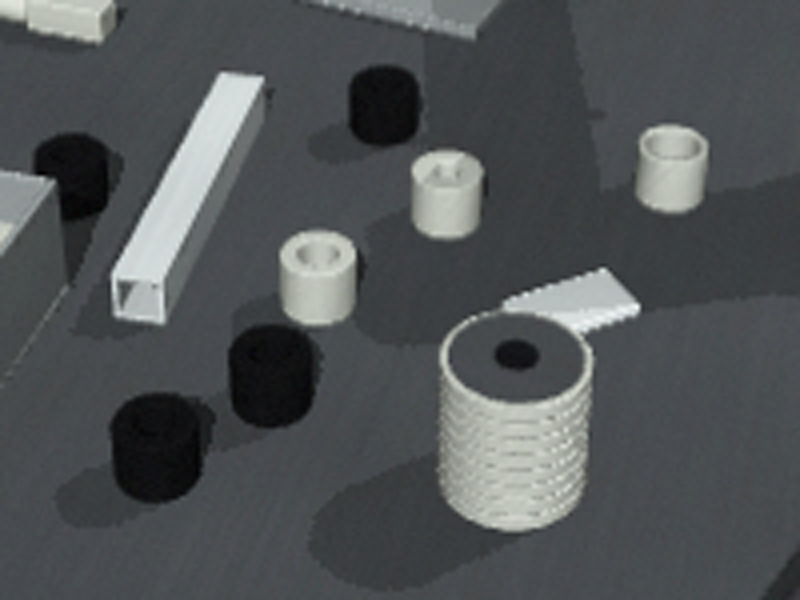

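Candidates in the top image:
- Steel rings at (229,205), (269,225) and (295,277), with medium, small and large bores.
- Black rings at (254,136), (168,190), (196,206) and (305,200), which are look-alikes to leave alone.

The ring at (229,205) fits bush_mid. It is steel, and the enlarged crop shows its bore between the other two.

```bash
cat >> h.py <<'E'
def tool():
    s=ctrl.get_state(); return np.array(s['position']),Ro.from_rotvec(s['tool_rot']).as_matrix(),s
def st():
    p,R,s=tool(); print('t',round(s['time'],2),'p',p.round(4),'F',np.round(s['ft_force'],1),'g',round(s['grip_width'],3),'yjaw deg',round(np.degrees(np.arctan2(R[1,1],R[0,1])),1)); print('q',np.round(s['joint_positions'],2)); return p,R
E
python3 - <<'E'
from h import *
p,R=st(); print(R.round(3))
im=cv2.imread('pics/top0.png')
# ring centre refine: 
for n in ['top','side']:
    for k,w in [('bush_mid',(.59,.405)),]:
        for r in ctrl.silhouettes(n,k):
            m=r['pixels']; v,u=np.nonzero(m); c=(u.mean(),v.mean()); print(n,round(r['score'],2),np.round(c,1),m.sum(),pix2w(n,c,0.036 if n=='top' else .018).round(4))
print(cam('wrist')[0])
a=cv2.imread('pics/top0.png');cv2.imwrite('pics/g0c.png',cv2.resize(a[150:250,350:560],None,fx=3.8,fy=3.8,interpolation=cv2.INTER_CUBIC))
E
```

```text
t 1.2 p [ 0.2476 -0.601   0.2226] F [ 0.7 -0.1 -0. ] g 0.999 yjaw deg -67.6
q [ 1.19  0.32 -0.07  1.45  0.02  1.37 -0.06]
[[ 0.     0.381 -0.925]
 [-0.    -0.925 -0.381]
 [-1.     0.     0.   ]]
top 0.79 [304.  200.1] 214 [0.6002 0.2201 0.036 ]
top 0.76 [167.9 190.2] 301 [0.6244 0.5563 0.036 ]
top 0.73 [194.6 205.6] 261 [0.5864 0.4892 0.036 ]
top 0.73 [472.8 209.8] 76 [ 0.5766 -0.1951  0.036 ]
top 0.57 [253.3 136.7] 249 [0.7598 0.3475 0.036 ]
top 0.53 [230.5 205.5] 203 [0.5867 0.401  0.036 ]
side 0.71 [238.3 242.5] 285 [0.7642 0.345  0.018 ]
side 0.69 [287.  293.1] 428 [0.5886 0.4934 0.018 ]
side 0.65 [344.6 173.2] 324 [ 0.5965 -0.0951  0.018 ]
side 0.62 [299.2 268.5] 413 [0.5889 0.4047 0.018 ]
side 0.61 [258.4 311.2] 500 [0.6267 0.562  0.018 ]
side 0.55 [315.8 225.9] 300 [0.6011 0.2215 0.018 ]
{'vertical_fov': 65.65975003407176, 'cx': 323.4244635626178, 'cy': 204.3525205771624, 'k1': -0.007658005714271384, 'R': array([[ 3.80737865e-01, -9.24683015e-01,  3.21189787e-05],
       [-8.93745138e-01, -3.67990296e-01,  2.56520508e-01],
       [-2.37188337e-01, -9.76957765e-02, -9.66538788e-01]]), 't': array([-0.64926561, -0.03114766,  0.38940331])}
```

View pics/g0c.png

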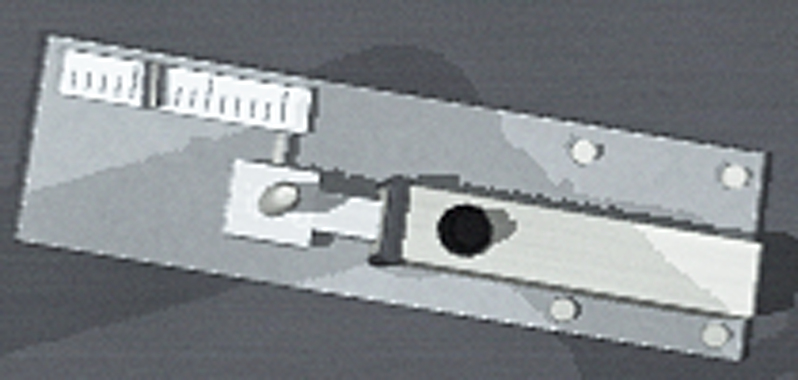

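```bash
cat >> h.py <<'E'
def Rt(yaw):
    c,s=np.cos(np.radians(yaw)),np.sin(np.radians(yaw))
    return np.array([[0,c,s],[0,s,-c],[-1,0,0.]])
def plan(wps,start=None,polar=False):
    """wps: list of (x,y,z,yaw,nrows); prints rows; final commanded pose"""
    p,R=start if start else tool()[:2]
    out=[]
    for x,y,z,yaw,n in wps:
        p0=p.copy();R0=R.copy();T=np.array([x,y,z]);RT=Rt(yaw)
        rv=Ro.from_matrix(R0.T@RT).as_rotvec()
        for i in range(1,n+1):
            a=i/n
            if polar:
                r=np.hypot(*p0[:2])*(1-a)+np.hypot(x,y)*a; th=np.arctan2(p0[1],p0[0])*(1-a)+np.arctan2(y,x)*a
                tp=np.array([r*np.cos(th),r*np.sin(th),p0[2]*(1-a)+z*a])
            else: tp=p0*(1-a)+T*a
            tR=R0@Ro.from_rotvec(rv*a).as_matrix()
            d=np.round(R.T@(tp-p)*100,2); w=np.round(Ro.from_matrix(R.T@tR).as_rotvec(),3)
            p=p+R@(d/100); R=R@Ro.from_rotvec(w).as_matrix()
            out.append(np.r_[d,w])
    for i in range(0,len(out),12): print('['+', '.join(f'{v:g}' for v in np.concatenate(out[i:i+12])+0.0)+']')
    print('end',p.round(4)); return p,R
E
python3 - <<'E'
from h import *
st(); plan([(.588,.403,.2,-57,24)],polar=True)
E
```

```text
t 1.3 p [ 0.2476 -0.601   0.2226] F [ 0.2 -0.3  0.4] g 0.999 yjaw deg -67.6
q [ 1.19  0.32 -0.07  1.45  0.02  1.37 -0.06]
[0.09, 0.08, -4.84, -0.008, 0, 0, 0.1, -0.24, -4.85, -0.007, 0, 0, 0.09, -0.57, -4.85, -0.008, 0, 0, 0.1, -0.89, -4.81, -0.008, 0, 0, 0.09, -1.21, -4.76, -0.008, 0, 0, 0.09, -1.54, -4.7, -0.007, 0, 0, 0.1, -1.85, -4.59, -0.008, 0, 0, 0.09, -2.16, -4.48, -0.008, 0, 0, 0.09, -2.47, -4.35, -0.007, 0, 0, 0.1, -2.76, -4.18, -0.008, 0, 0, 0.09, -3.05, -4.01, -0.008, 0, 0, 0.1, -3.32, -3.81, -0.008, 0, 0]
[0.09, -3.57, -3.59, -0.007, 0, 0, 0.09, -3.83, -3.36, -0.008, 0, 0, 0.1, -4.05, -3.11, -0.008, 0, 0, 0.09, -4.27, -2.84, -0.007, 0, 0, 0.09, -4.47, -2.56, -0.008, 0, 0, 0.1, -4.65, -2.27, -0.008, 0, 0, 0.09, -4.8, -1.96, -0.008, 0, 0, 0.09, -4.94, -1.64, -0.007, 0, 0, 0.1, -5.06, -1.32, -0.008, 0, 0, 0.09, -5.15, -0.97, -0.008, 0, 0, 0.09, -5.23, -0.64, -0.007, 0, 0, 0.1, -5.28, -0.28, -0.008, 0, 0]
end [0.588 0.403 0.2  ]
```

step_arm(increments=[0.09,0.08,-4.84,-0.008,0,0,0.1,-0.24,-4.85,-0.007,0,0,0.09,-0.57,-4.85,-0.008,0,0,0.1,-0.89,-4.81,-0.008,0,0,0.09,-1.21,-4.76,-0.008,0,0,0.09,-1.54,-4.7,-0.007,0,0,0.1,-1.85,-4.59,-0.008,0,0,0.09,-2.16,-4.48,-0.008,0,0,0.09,-2.47,-4.35,-0.007,0,0,0.1,-2.76,-4.18,-0.008,0,0,0.09,-3.05,-4.01,-0.008,0,0,0.1,-3.32,-3.81,-0.008,0,0], fingers=75)

```text
time: 2.8
position: [0.6538, -0.1932, 0.2112]
tool_rot: [1.951, 0.481, -1.951]
ft_force: [-0.4, -0.3, 0.1]
grip_width: 0.75
```

step_arm(increments=[0.09,-3.57,-3.59,-0.007,0,0,0.09,-3.83,-3.36,-0.008,0,0,0.1,-4.05,-3.11,-0.008,0,0,0.09,-4.27,-2.84,-0.007,0,0,0.09,-4.47,-2.56,-0.008,0,0,0.1,-4.65,-2.27,-0.008,0,0,0.09,-4.8,-1.96,-0.008,0,0,0.09,-4.94,-1.64,-0.007,0,0,0.1,-5.06,-1.32,-0.008,0,0,0.09,-5.15,-0.97,-0.008,0,0,0.09,-5.23,-0.64,-0.007,0,0,0.1,-5.28,-0.28,-0.008,0,0])

```text
time: 4.3
position: [0.5874, 0.4043, 0.1998]
tool_rot: [1.895, 0.561, -1.894]
ft_force: [0.4, 0.2, 0.3]
grip_width: 0.752
```

Run:
```python
from h import *
st(); save('wrist','w1')
for k in ['bush_mid','bush_small','bush_large']:
    for r in ctrl.spot_point('wrist',k)[:4]: w=c2w('wrist',r['xyz']);print(k,round(r['score'],2),w.round(4),proj('wrist',w).round(0))
for r in ctrl.silhouettes('wrist','bush_mid'):
    v,u=np.nonzero(r['pixels']); print(round(r['score'],2),u.min(),u.max(),v.min(),v.max())
st()
```

```text
t 4.3 p [0.5874 0.4043 0.1998] F [0.4 0.2 0.3] g 0.752 yjaw deg -57.0
q [-0.29  0.52 -0.52  1.29  0.25  1.4  -1.79]
bush_mid 0.86 [0.6176 0.5736 0.0009] [220.  74.]
bush_mid 0.86 [ 0.7564  0.3623 -0.0015] [452.  76.]
bush_mid 0.62 [ 0.5795  0.4991 -0.0026] [262. 142.]
bush_mid 0.6 [ 0.5796  0.4167 -0.0009] [321. 182.]
bush_small 0.79 [ 0.5387  0.3127 -0.0034] [367. 252.]
0.84 304 343 164 206
0.75 231 277 122 164
0.56 435 489 47 97
0.45 436 446 240 259
t 4.55 p [0.5883 0.4026 0.1998] F [-0.1 -1.3  1. ] g 0.753 yjaw deg -57.0
q [-0.29  0.52 -0.52  1.29  0.25  1.4  -1.79]
```

View pics/w1.png

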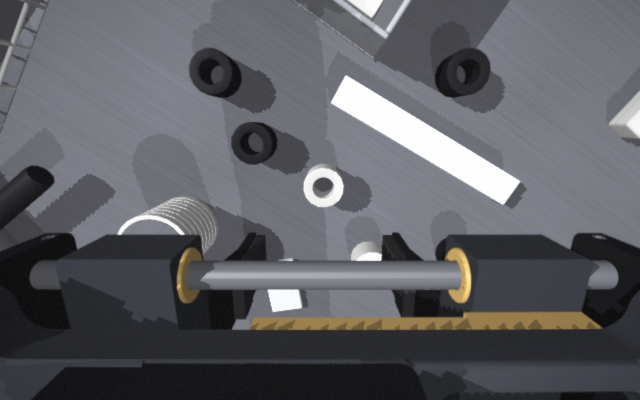

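```bash
cat >> h.py <<'E'
def ring(img,n,c,z,r,col):
    pts=np.array([proj(n,[c[0]+r*np.cos(a),c[1]+r*np.sin(a),z]) for a in np.linspace(0,2*np.pi,60)])
    cv2.polylines(img,[np.round(pts*8*4).astype(int)],True,col,1,shift=3)
E
python3 - <<'E'
from h import *
st(); im=save('wrist','w2')
g=cv2.cvtColor(im,cv2.COLOR_RGB2GRAY)
for n,name,bb in [('wrist','w2',(290,150,360,225)),('top','top0',(210,190,250,222)),('side','side0',(280,250,320,290))]:
    b=cv2.imread(f'pics/{name}.png'); g=cv2.cvtColor(b,cv2.COLOR_BGR2GRAY)
    x0,y0,x1,y1=bb
    m=(g>150).astype(np.uint8); m[:y0]=0;m[y1:]=0;m[:,:x0]=0;m[:,x1:]=0
    cs,h=cv2.findContours(m,cv2.RETR_CCOMP,cv2.CHAIN_APPROX_NONE)
    for c,hh in zip(cs,h[0]):
        if len(c)>8:
            e=cv2.fitEllipse(c); print(n,np.round(e[0],1),np.round(e[1],1),'hole' if hh[3]>=0 else 'out',pix2w(n,e[0],.036).round(4))
    big=cv2.resize(b,None,fx=4,fy=4,interpolation=cv2.INTER_CUBIC)
    for c,col in [((.588,.404),(0,0,255))]:
        ring(big,n,c,.036,.022,col);ring(big,n,c,.036,.0115,col);ring(big,n,c,.0,.022,(0,255,0))
    cv2.imwrite(f'pics/o_{name}.png',cv2.resize(big[y0*4:y1*4,x0*4:x1*4],None,fx=2,fy=2))
    print('proj',proj(n,[.588,.404,.036]))
E
cd pics; python3 -c "
import cv2,numpy as np
a=[cv2.imread(f'o_{n}.png') for n in ['w2','top0','side0']]
a=[cv2.resize(x,(266,260)) for x in a];cv2.imwrite('o1.png',np.hstack(a))"
```

```text
t 4.55 p [0.5883 0.4026 0.1998] F [-0.1 -1.3  1. ] g 0.753 yjaw deg -57.0
q [-0.29  0.52 -0.52  1.29  0.25  1.4  -1.79]
wrist [320.6 186. ] [39.2 42.1] out [0.5903 0.4065 0.036 ]
wrist [320.3 186.3] [19.4 22.1] hole [0.5898 0.4066 0.036 ]
proj [321.40456525 188.98855791]
top [228.6 204.4] [16.6 17.2] out [0.5893 0.4057 0.036 ]
top [228.6 204.4] [ 9.7 10.7] hole [0.5892 0.4057 0.036 ]
proj [229.26160003 204.937776  ]
side [298.9 268.4] [17.4 24.3] out [0.5825 0.4271 0.036 ]
proj [299.56999311 262.00239184]
```

View pics/o1.png

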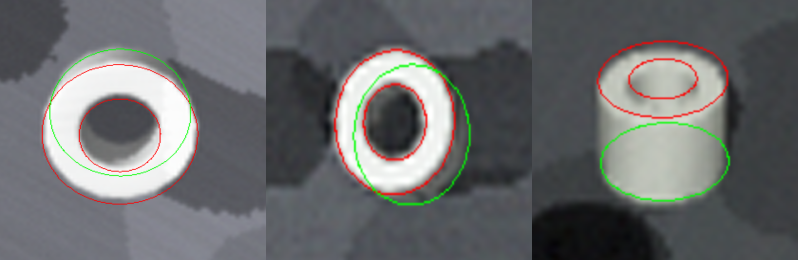

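The crop confirms bush_mid: the bore-to-outside ratio is 0.525, and 23/44 gives 0.523. It stands at about (0.590, 0.406). I'm descending to grasp it.

Run:
```python
from h import *
plan([(.590,.4063,.06,-57,5),(.590,.4063,.009,-57,4)])
```

```text
[2.8, -0.07, -0.07, 0, 0, 0, 2.8, -0.08, -0.06, -0.001, 0, -0.001, 2.79, -0.07, -0.07, 0, 0, 0, 2.8, -0.07, -0.07, -0.001, 0, 0, 2.8, -0.08, -0.06, 0, 0, 0, 1.27, 0, 0, 0, 0, 0, 1.28, 0, 0, 0, 0, 0, 1.27, 0, 0, 0, 0, 0, 1.28, 0, 0, 0, 0, 0]
end [0.59   0.4063 0.009 ]
```

step_arm(increments=[2.8,-0.07,-0.07,0,0,0,2.8,-0.08,-0.06,0,0,0,2.79,-0.07,-0.07,0,0,0,2.8,-0.07,-0.07,0,0,0,2.8,-0.08,-0.06,0,0,0,1.27,0,0,0,0,0,1.28,0,0,0,0,0,1.27,0,0,0,0,0,1.28,0,0,0,0,0,0,0,0,0,0,0])

```text
time: 5.85
position: [0.588, 0.4073, 0.0078]
tool_rot: [1.892, 0.56, -1.896]
ft_force: [0.2, 0.0, -0.5]
grip_width: 0.752
```

step_arm(increments=[0,0,0,0,0,0,0,0,0,0,0,0,0,0,0,0,0,0,0,0,0,0,0,0,0,0,0,0,0,0], fingers=30, force=25)

```text
time: 6.48
position: [0.5894, 0.4077, 0.0098]
tool_rot: [1.896, 0.56, -1.893]
ft_force: [0.2, -1.3, 3.3]
grip_width: 0.504
```

Run:
```python
from h import *
p,R=st(); save('wrist','w3')
# gauge frame
y=np.array([.594,-.0705])-np.array([.572,-.2165]); print('gauge yaw',np.degrees(np.arctan2(y[1],y[0])))
```

```text
t 6.47 p [0.5894 0.4077 0.0098] F [ 0.2 -1.3  3.3] g 0.504 yjaw deg -57.0
q [-0.31  0.67 -0.48  1.46  0.33  1.09 -1.85]
gauge yaw 81.43085812016236
```

View pics/w3.png

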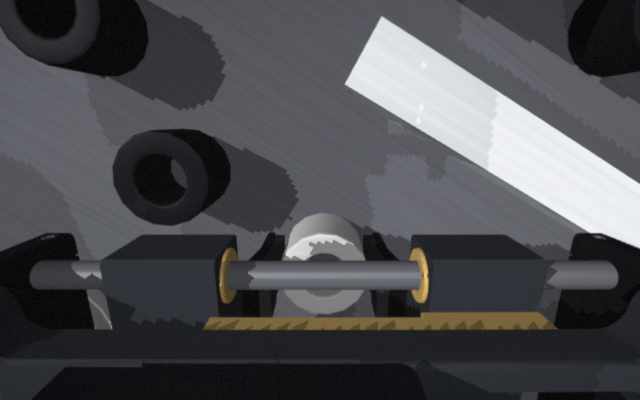

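Run:
```python
from h import *
s=(np.array([.590,.4063,.009]),Rt(-57))
s=plan([(.590,.4063,.10,-57,3),(.590,.4063,.2,-57,2)],s); plan([(.594,-.0705,.2,-98.57,12)],s,polar=True)
```

```text
[-3.03, 0, 0, 0, 0, 0, -3.04, 0, 0, 0, 0, 0, -3.03, 0, 0, 0, 0, 0, -5, 0, 0, 0, 0, 0, -5, 0, 0, 0, 0, 0]
end [0.59   0.4063 0.2   ]
[0, 4.27, 1, 0.06, 0, 0, 0, 4.21, 0.99, 0.061, 0, 0, 0, 4.16, 1, 0.06, 0, 0, 0, 4.09, 0.99, 0.061, 0, 0, 0, 4.04, 0.99, 0.06, 0, 0, 0, 3.98, 0.99, 0.061, 0, 0, 0, 3.92, 0.99, 0.06, 0, 0, 0, 3.86, 0.98, 0.061, 0, 0, 0, 3.8, 0.99, 0.06, 0, 0, 0, 3.74, 0.98, 0.061, 0, 0, 0, 3.69, 0.98, 0.06, 0, 0, 0, 3.62, 0.98, 0.061, 0, 0]
end [ 0.594  -0.0705  0.2   ]
```

step_arm(increments=[-2,0,0,0,0,0,-3.5,0,0,0,0,0,-4,0,0,0,0,0,-5,0,0,0,0,0,-4.6,0,0,0,0,0])

```text
time: 7.15
position: [0.5878, 0.4083, 0.2021]
tool_rot: [1.894, 0.563, -1.895]
ft_force: [0.6, 0.1, -3.0]
grip_width: 0.502
```

step_arm(increments=[0,4.27,1,0.06,0,0,0,4.21,0.99,0.061,0,0,0,4.16,1,0.06,0,0,0,4.09,0.99,0.061,0,0,0,4.04,0.99,0.06,0,0,0,3.98,0.99,0.061,0,0,0,3.92,0.99,0.06,0,0,0,3.86,0.98,0.061,0,0,0,3.8,0.99,0.06,0,0,0,3.74,0.98,0.061,0,0,0,3.69,0.98,0.06,0,0,0,3.62,0.98,0.061,0,0])

```text
time: 8.65
position: [0.5919, -0.0692, 0.2003]
tool_rot: [-2.142, 0.162, 2.143]
ft_force: [1.1, -0.4, -3.1]
grip_width: 0.499
```

step_arm(increments=[0,0,0,0,0,0,0,0,0,0,0,0])

```text
time: 8.9
position: [0.5925, -0.0676, 0.2004]
tool_rot: [-2.143, 0.159, 2.144]
ft_force: [0.2, -0.1, -3.2]
grip_width: 0.501
```

Run:
```python
from h import *
st(); save('wrist','w4')
print([proj('wrist',[.594,-.0705,z]).round(1) for z in (.03,.074)])
for k in ['post_base','pointer_tip','mark','button_top','gauge']:
    for r in ctrl.spot_point('wrist',k)[:2]: w=c2w('wrist',r['xyz']);print(k,round(r['score'],2),w.round(4),proj('wrist',w).round(0))
st()
b=cv2.imread('pics/w4.png'); cv2.imwrite('pics/w4c.png',cv2.resize(b[60:260,200:440],None,fx=3,fy=3,interpolation=cv2.INTER_CUBIC))
```

```text
t 8.9 p [ 0.5925 -0.0676  0.2004] F [ 0.2 -0.1 -3.2] g 0.501 yjaw deg -98.5
q [ 0.3   0.23 -0.26  1.61  0.06  1.3  -1.7 ]
[array([327.2, 186.1]), array([327.6, 195.3])]
post_base 0.88 [ 0.5902 -0.0688  0.0306] [326. 190.]
pointer_tip 0.6 [ 0.64   -0.0758  0.0219] [326. 143.]
mark 0.69 [0.6584 0.0064 0.0259] [246. 137.]
button_top 0.73 [ 0.5747 -0.1854  0.0647] [445. 196.]
t 9.2 p [ 0.5929 -0.0679  0.2001] F [ 0.3 -0.7 -3.1] g 0.505 yjaw deg -98.5
q [ 0.3   0.23 -0.26  1.61  0.06  1.3  -1.7 ]
```

View pics/w4.png

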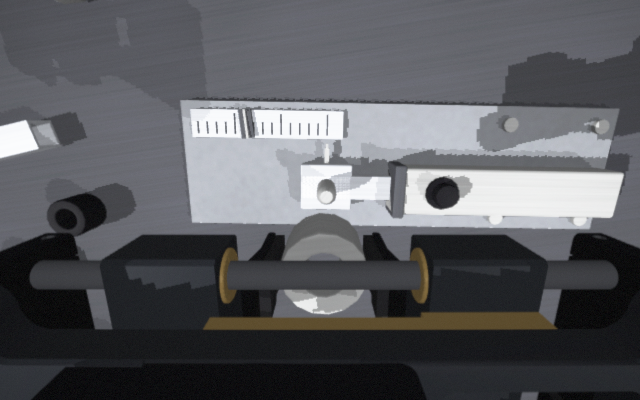

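View pics/w4c.png

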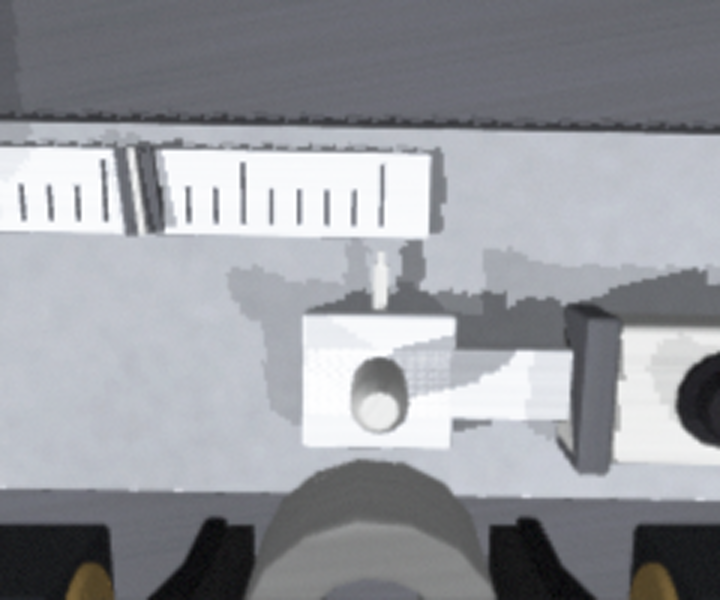

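Run:
```python
from h import *
p,R=st(); 
print('post top',pix2w('wrist',(326,196.5),.074).round(4))
print('mark', pix2w('wrist',(245.3,137),.0225).round(4),'ptr tip',pix2w('wrist',(326.5,144),.023).round(4))
b=cv2.imread('pics/w4.png'); big=cv2.resize(b,None,fx=4,fy=4,interpolation=cv2.INTER_CUBIC)
ring(big,'wrist',p,p[2]-.0098+.036,.022,(0,0,255));ring(big,'wrist',p,p[2]-.0098+.036,.0115,(0,0,255));ring(big,'wrist',p,p[2]-.0098,.022,(0,255,0))
ring(big,'wrist',(.5928,-.0705),.074,.006,(0,0,255));ring(big,'wrist',(.5928,-.0705),.03,.01,(0,255,0))
cv2.imwrite('pics/o4.png',big[165*4:315*4,240*4:420*4])
```

```text
t 9.2 p [ 0.5929 -0.0679  0.2001] F [ 0.3 -0.7 -3.1] g 0.505 yjaw deg -98.5
q [ 0.3   0.23 -0.26  1.61  0.06  1.3  -1.7 ]
post top [ 0.5932 -0.0698  0.074 ]
mark [0.6587 0.0076 0.0225] ptr tip [ 0.6385 -0.0774  0.023 ]
```

View pics/o4.png

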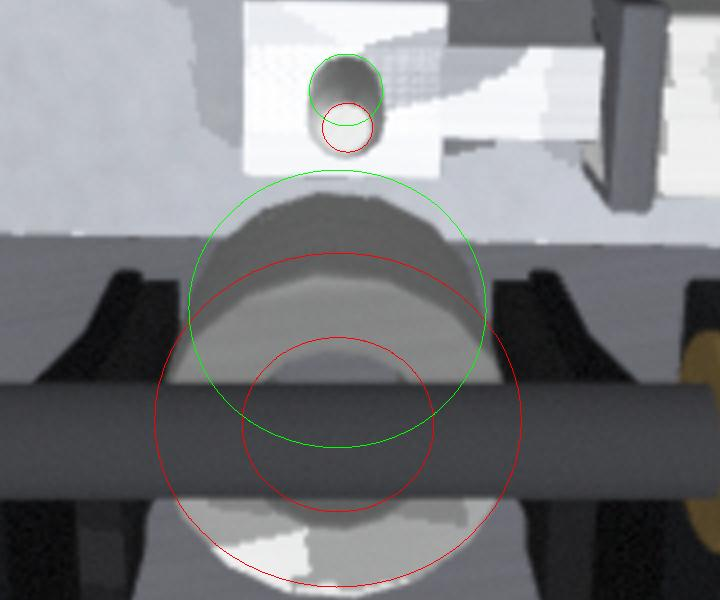

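Run:
```python
from h import *
from scipy.optimize import least_squares
p,R=st(); zt=R[:,2]
def edge(c,z,sgn): return proj('wrist',[*(c[:2]+sgn*.022*zt[:2]),z])
def f(a):
    o,h,ly=a; c=p+zt*o+R[:,1]*ly
    L=np.array([*(c[:2])])
    z0=p[2]-.0098+h
    e=lambda z,s: proj('wrist',[*(c[:2]+s*.022*zt[:2]),z])
    return [e(z0+.036,1)[1]-314, e(z0+.036,-1)[1]-233.7, e(z0,-1)[1]-213.2, e(z0+.036,-1)[0]-(240+336/4)]
r=least_squares(f,[0,0,0]); print(r.x*1000,r.fun)
o,h,ly=r.x;c=p+zt*o+R[:,1]*ly;z0=p[2]-.0098+h
b=cv2.imread('pics/w4.png'); big=cv2.resize(b,None,fx=4,fy=4,interpolation=cv2.INTER_CUBIC)
for z,rr,col in [(z0+.036,.022,(0,0,255)),(z0+.036,.0115,(0,0,255)),(z0,.022,(0,255,0))]: ring(big,'wrist',c,z,rr,col)
cv2.imwrite('pics/o4.png',big[165*4:315*4,240*4:420*4])
print('bush centre',c,z0)
```

```text
t 9.2 p [ 0.5929 -0.0679  0.2001] F [ 0.3 -0.7 -3.1] g 0.505 yjaw deg -98.5
q [ 0.3   0.23 -0.26  1.61  0.06  1.3  -1.7 ]
[ 4.7830537  -5.08339629 -0.18384065] [-7.73136399e-02  3.42405160e-01 -3.33741340e-01  5.04963396e-08]
bush centre [ 0.58814706 -0.06697049  0.20011543] 0.1852314116936442
```

View pics/o4.png

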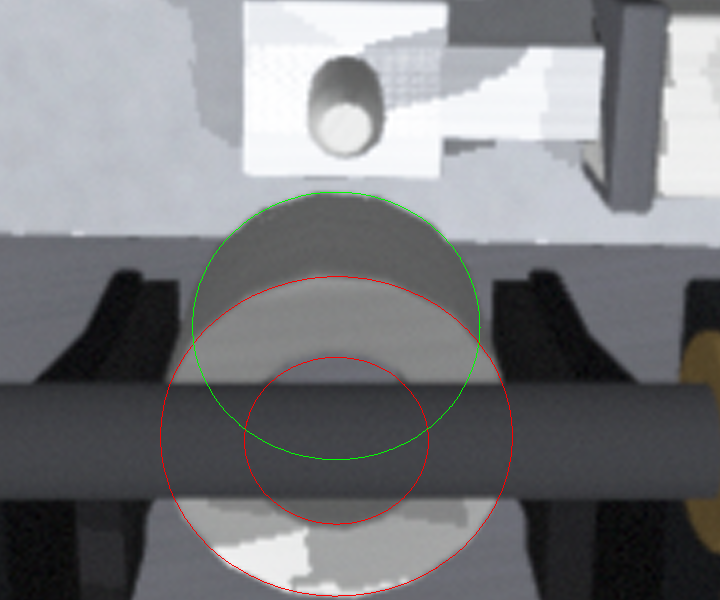

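Run:
```python
from h import *
plan([(.5943,-.0700,.12,-98.53,4),(.5943,-.0700,.088,-98.53,3)])
```

```text
[2, 0.05, -0.04, 0, 0, 0, 2.01, 0.05, -0.05, 0, 0, 0, 2, 0.04, -0.04, 0, 0, 0, 2, 0.05, -0.05, 0, 0, 0, 1.07, 0, 0, 0, 0, 0, 1.06, 0, 0, 0, 0, 0, 1.07, 0, 0, 0, 0, 0]
end [ 0.5943 -0.07    0.088 ]
```

step_arm(increments=[2,0.05,-0.04,0,0,0,2.01,0.05,-0.05,0,0,0,2,0.04,-0.04,0,0,0,2,0.05,-0.05,0,0,0,1.07,0,0,0,0,0,1.06,0,0,0,0,0,1.07,0,0,0,0,0,0,0,0,0,0,0,0,0,0,0,0,0])

```text
time: 10.32
position: [0.5946, -0.0711, 0.0885]
tool_rot: [-2.144, 0.161, 2.142]
ft_force: [-0.0, 0.7, -3.3]
grip_width: 0.502
```

Run:
```python
from h import *
p,R=st(); save('wrist','w5');save('side','side5');save('top','top5')
st()
b=cv2.imread('pics/side5.png'); A=cv2.resize(b[130:200,300:400],None,fx=4,fy=4,interpolation=cv2.INTER_CUBIC)
b=cv2.imread('pics/w5.png'); B=cv2.resize(b[60:340,200:440],None,fx=1.6,fy=1.6,interpolation=cv2.INTER_CUBIC)
A=cv2.copyMakeBorder(A,0,B.shape[0]-A.shape[0],0,0,cv2.BORDER_CONSTANT)
cv2.imwrite('pics/c5.png',np.hstack([A,B]))
```

```text
t 10.32 p [ 0.5946 -0.0711  0.0885] F [-0.   0.7 -3.3] g 0.502 yjaw deg -98.6
q [ 0.29  0.32 -0.26  1.73  0.09  1.09 -1.72]
t 10.47 p [ 0.5947 -0.0711  0.0887] F [-0.7 -0.6 -3. ] g 0.497 yjaw deg -98.6
q [ 0.29  0.32 -0.26  1.73  0.09  1.09 -1.72]
```

View pics/c5.png

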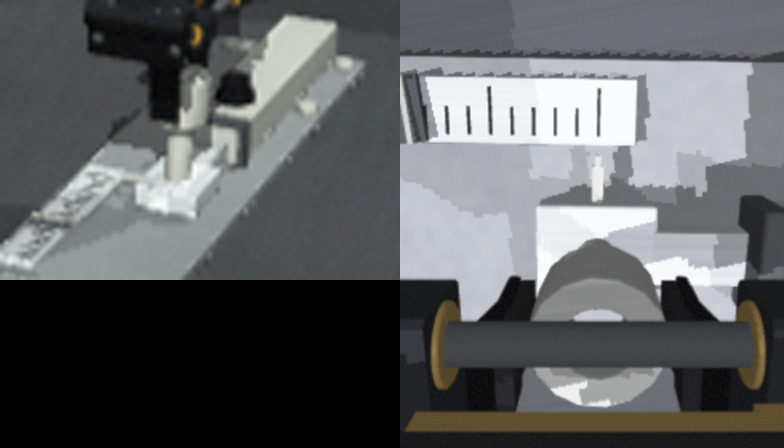

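Run:
```python
from h import *
b=cv2.imread('pics/side5.png'); A=cv2.resize(b[140:185,325:370],None,fx=12,fy=12,interpolation=cv2.INTER_CUBIC)
B=cv2.imread('pics/side0.png'); A2=cv2.resize(B[140:185,325:370],None,fx=6,fy=6,interpolation=cv2.INTER_CUBIC)
A2=cv2.copyMakeBorder(A2,0,270,0,0,cv2.BORDER_CONSTANT)
cv2.imwrite('pics/c6.png',np.hstack([A,A2]))
P=np.array([.594,-.0705])
for z in (.03,.074,.079,.115): print(z,proj('side',[*P,z]).round(2), 'dx/mm',(proj('side',[P[0]+.01,P[1],z])-proj('side',[*P,z])).round(2),'dy',(proj('side',[P[0],P[1]+.01,z])-proj('side',[*P,z])).round(2))
```

```text
0.03 [343.77 173.31] dx/mm [-3.18 -0.39] dy [-0.73  1.42]
0.074 [344.14 160.28] dx/mm [-3.22 -0.38] dy [-0.74  1.36]
0.079 [344.19 158.77] dx/mm [-3.23 -0.38] dy [-0.74  1.36]
0.115 [344.5 147.8] dx/mm [-3.27 -0.37] dy [-0.75  1.31]
```

View pics/c6.png

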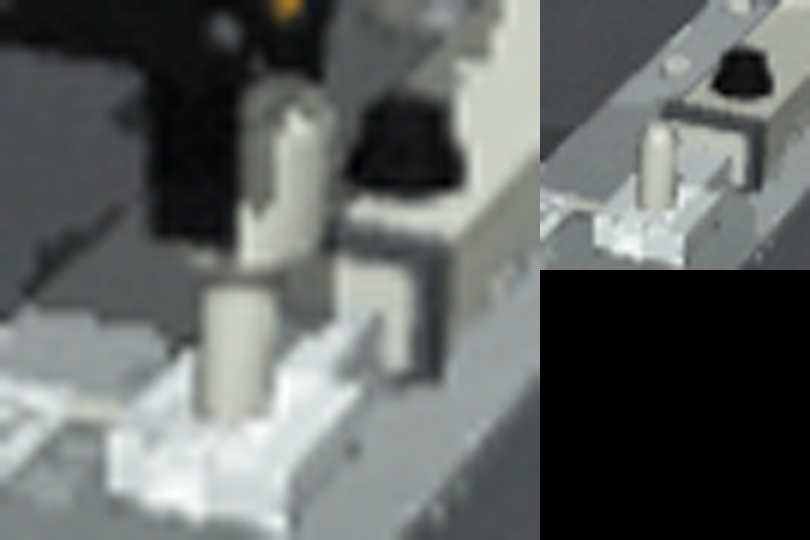

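step_arm(increments=[0.4,0,0,0,0,0,0.4,0,0,0,0,0,0.3,0,0,0,0,0,0.3,0,0,0,0,0])

```text
time: 10.98
position: [0.5941, -0.071, 0.0737]
tool_rot: [-2.143, 0.161, 2.144]
ft_force: [-0.1, -0.2, -3.8]
grip_width: 0.505
```

step_arm(increments=[0.6,0,0,0,0,0,0.6,0,0,0,0,0,0.6,0,0,0,0,0,0.5,0,0,0,0,0,0.4,0,0,0,0,0,0.3,0,0,0,0,0])

```text
time: 11.72
position: [0.5942, -0.0711, 0.0438]
tool_rot: [-2.143, 0.161, 2.143]
ft_force: [0.4, 0.7, -2.4]
grip_width: 0.502
```

step_arm(increments=[0.2,0,0,0,0,0,0.2,0,0,0,0,0,0.1,0,0,0,0,0])

```text
time: 12.1
position: [0.5943, -0.0711, 0.0397]
tool_rot: [-2.144, 0.161, 2.143]
ft_force: [-2.6, 0.3, 4.3]
grip_width: 0.502
```

Run:
```python
from h import *
p,R=st(); save('side','side7');save('wrist','w7')
A=cv2.resize(cv2.imread('pics/side7.png')[140:190,320:370],None,fx=8,fy=8,interpolation=cv2.INTER_CUBIC)
B=cv2.resize(cv2.imread('pics/w7.png')[80:330,200:450],None,fx=1.6,fy=1.6,interpolation=cv2.INTER_CUBIC)
cv2.imwrite('pics/c7.png',np.hstack([A,B]))
```

```text
t 12.1 p [ 0.5943 -0.0711  0.0397] F [-2.6  0.3  4.3] g 0.502 yjaw deg -98.6
q [ 0.28  0.38 -0.25  1.77  0.11  1.01 -1.73]
```

View pics/c7.png

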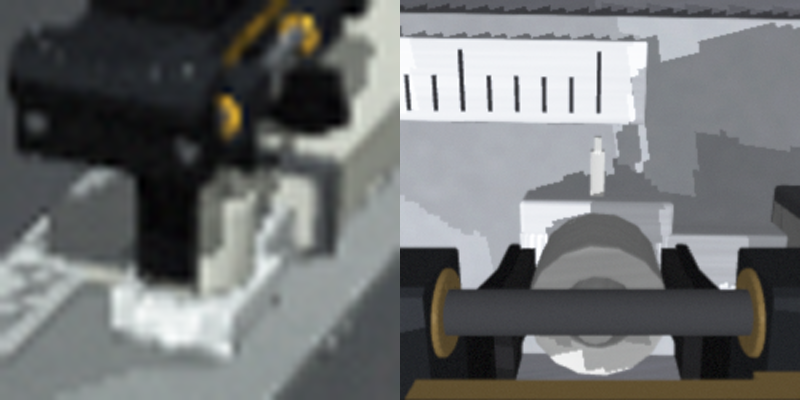

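step_arm(increments=[0,0,0,0,0,0,0,0,0,0,0,0,0,0,0,0,0,0], fingers=75)

```text
time: 12.58
position: [0.5945, -0.0711, 0.0392]
tool_rot: [-2.144, 0.161, 2.143]
ft_force: [0.3, -0.2, 0.3]
grip_width: 0.72
```

step_arm(increments=[-1,0,0,0,0,0,-2,0,0,0,0,0,-3,0,0,0,0,0,-4,0,0,0,0,0,-4,0,0,0,0,0,-1,0,0,0,0,0,0,0,0,0,0,0], fingers=75)

```text
time: 13.45
position: [0.5947, -0.0711, 0.1903]
tool_rot: [-2.146, 0.162, 2.141]
ft_force: [-0.1, -0.2, -0.2]
grip_width: 0.748
```

Run:
```python
from h import *
p,R=st(); save('side','side8');save('wrist','w8');save('top','top8')
for n in ['wrist','side']:
  for k in ['button_top','bush_mid','mark','pointer_tip']:
    for r in ctrl.spot_point(n,k)[:2]: w=c2w(n,r['xyz']);print(n,k,round(r['score'],2),w.round(4),proj(n,w).round(0))
A=cv2.resize(cv2.imread('pics/side8.png')[130:190,320:380],None,fx=5,fy=5,interpolation=cv2.INTER_CUBIC)
B=cv2.resize(cv2.imread('pics/w8.png')[90:240,200:470],None,fx=2,fy=2,interpolation=cv2.INTER_CUBIC)
cv2.imwrite('pics/c8.png',np.hstack([A,B]));
```

```text
t 13.45 p [ 0.5947 -0.0711  0.1903] F [-0.1 -0.2 -0.2] g 0.748 yjaw deg -98.6
q [ 0.3   0.24 -0.26  1.62  0.07  1.28 -1.7 ]
wrist button_top 0.79 [ 0.5733 -0.1837  0.0619] [444. 200.]
wrist bush_mid 0.64 [ 0.6029  0.2223 -0.0046] [ 80. 212.]
wrist bush_mid 0.56 [ 0.5897 -0.0667  0.0263] [320. 193.]
wrist mark 0.76 [0.6565 0.0048 0.0244] [242. 140.]
wrist pointer_tip 0.81 [ 0.6374 -0.077   0.0231] [323. 147.]
side button_top 0.39 [ 0.5733 -0.1829  0.0661] [358. 149.]
side bush_mid 0.94 [0.6268 0.5675 0.0019] [258. 319.]
side bush_mid 0.8 [0.5889 0.4981 0.0016] [286. 300.]
side mark 0.4 [0.6557 0.0075 0.0238] [318. 184.]
side pointer_tip 0.77 [ 0.639  -0.0783  0.022 ] [330. 173.]
```

View pics/c8.png

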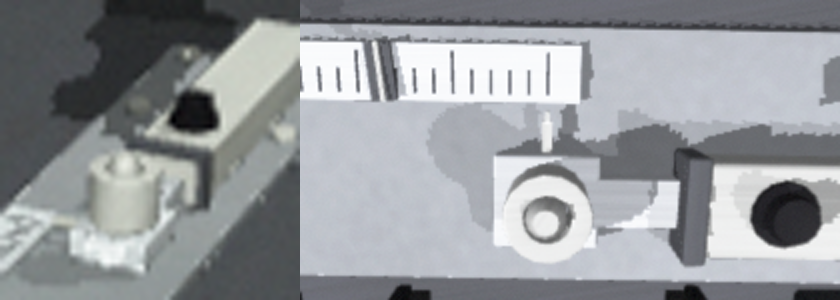

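The bush is seated flat, with the post tip showing above it. Next is the button.

Run:
```python
from h import *
p,R=st()
b=pix2w('wrist',(448.5,198),.066);print('button',b.round(4),'geom',np.array([.594,-.0705])-.12*np.array([.149,.989]))
t=pix2w('top',(472.5,210.5),.066);print('top',t)
plan([(.5755,-.188,.11,-98.57,4),(.5755,-.188,.072,-98.57,3)])
```

```text
t 14.0 p [ 0.5941 -0.071   0.1887] F [-0.4  0.6 -0.2] g 0.751 yjaw deg -98.6
q [ 0.3   0.24 -0.26  1.62  0.07  1.28 -1.7 ]
button [ 0.5765 -0.1874  0.066 ] geom [ 0.57612 -0.18918]
top [ 0.57190956 -0.18520613  0.066     ]
[1.97, 2.96, 0.02, 0, 0, 0, 1.97, 2.96, 0.02, 0, 0, 0, 1.97, 2.96, 0.02, 0, 0, 0, 1.97, 2.96, 0.03, -0.001, 0, 0, 1.27, 0, 0, 0, 0, 0, 1.26, 0, 0, 0, 0, 0, 1.27, 0, -0.01, 0, 0, 0]
end [ 0.5756 -0.188   0.072 ]
```

step_arm(increments=[1,2.96,0.02,0,0,0,1.5,2.96,0.02,0,0,0,2.4,2.96,0.02,0,0,0,2.97,2.96,0.03,0,0,0,1.27,0,0,0,0,0,1.26,0,0,0,0,0,1,0,0,0,0,0,0,0,0,0,0,0], fingers=0)

```text
time: 15.0
position: [0.5756, -0.1866, 0.0746]
tool_rot: [-2.143, 0.159, 2.145]
ft_force: [-0.2, -0.6, -0.3]
grip_width: 0.015
```

Run:
```python
from h import *
p,R=st(); save('side','side9');save('wrist','w9')
A=cv2.resize(cv2.imread('pics/side9.png')[110:190,320:400],None,fx=5,fy=5,interpolation=cv2.INTER_CUBIC)
B=cv2.resize(cv2.imread('pics/w9.png')[90:290,200:400],None,fx=2,fy=2,interpolation=cv2.INTER_CUBIC)
cv2.imwrite('pics/c9.png',np.hstack([A,B]));
```

```text
t 15.0 p [ 0.5756 -0.1866  0.0746] F [-0.2 -0.6 -0.3] g 0.015 yjaw deg -98.5
q [ 0.43  0.35 -0.19  1.73  0.07  1.07 -1.5 ]
```

View pics/c9.png

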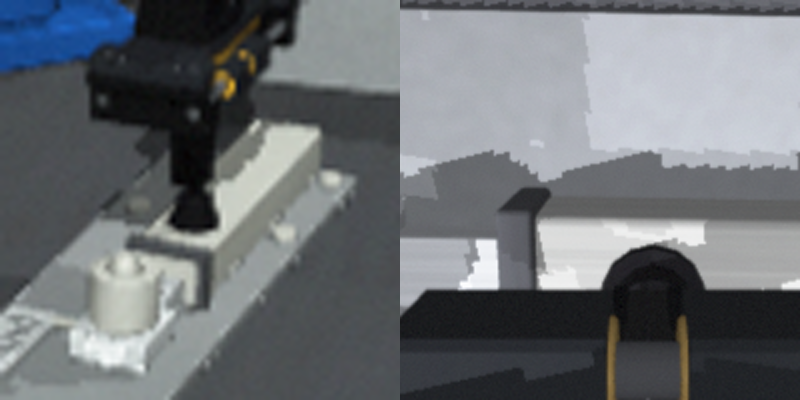

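step_arm(increments=[0.4,0,0,0,0,0,0.4,0,0,0,0,0,0.4,0,0,0,0,0,0.3,0,0,0,0,0,0.15,0,0,0,0,0,0,0,0,0,0,0])

```text
time: 15.85
position: [0.5758, -0.188, 0.0585]
tool_rot: [-2.144, 0.161, 2.143]
ft_force: [-0.6, 0.0, 1.5]
grip_width: 0.006
```

step_arm(increments=[0.1,0,0,0,0,0,0.1,0,0,0,0,0,0.1,0,0,0,0,0,0,0,0,0,0,0])

```text
time: 16.35
position: [0.5759, -0.188, 0.0582]
tool_rot: [-2.144, 0.162, 2.143]
ft_force: [-6.2, 1.5, 15.2]
grip_width: 0.006
```

Run:
```python
from h import *
s=plan([(.5757,-.188,.12,-98.57,3),(.5943,-.0709,.12,-98.57,4)])
plan([(.5943,-.0709,.0395,-98.57,4)],s)
```

```text
[-2.06, 0, 0, 0, 0, 0, -2.06, 0, 0.01, 0, 0, 0, -2.06, 0, 0, -0.001, -0.001, 0, 0, -2.96, -0.02, 0, 0, 0, 0, -2.97, -0.03, 0, 0, 0, 0, -2.96, -0.02, 0, 0, 0, -0.01, -2.96, -0.02, 0, 0, 0]
end [ 0.5943 -0.0709  0.12  ]
[2.01, 0, 0, 0, 0, 0, 2.02, 0, 0, 0, 0, 0, 2.01, -0.01, 0, 0, 0, 0, 2.01, 0, -0.01, 0, 0, 0]
end [ 0.5943 -0.0709  0.0395]
```

step_arm(increments=[-2.06,0,0,0,0,0,-2.06,0,0.01,0,0,0,-2.3,0,0,0,0,0,0,-2.96,-0.02,0,0,0,0,-2.97,-0.03,0,0,0,0,-2.96,-0.02,0,0,0,0,-2.96,-0.02,0,0,0,0,0,0,0,0,0,0,0,0,0,0,0])

```text
time: 17.48
position: [0.5937, -0.0721, 0.1193]
tool_rot: [-2.143, 0.163, 2.144]
ft_force: [-0.3, -0.7, -0.6]
grip_width: 0.005
```

step_arm(increments=[0,0,0,0,0,0,0,0,0,0,0,0], fingers=75)

```text
time: 17.73
position: [0.5939, -0.0722, 0.1196]
tool_rot: [-2.142, 0.164, 2.143]
ft_force: [-0.4, -0.5, 0.2]
grip_width: 0.151
```

Run:
```python
from h import *
p,R=st(); save('wrist','w10'); save('side','side10')
A=cv2.resize(cv2.imread('pics/side10.png')[110:190,310:390],None,fx=5,fy=5,interpolation=cv2.INTER_CUBIC)
B=cv2.resize(cv2.imread('pics/w10.png')[90:290,220:420],None,fx=2,fy=2,interpolation=cv2.INTER_CUBIC)
cv2.imwrite('pics/c10.png',np.hstack([A,B])); 
plan([(.5943,-.0709,.0395,-98.57,5)])
```

```text
t 17.73 p [ 0.5939 -0.0722  0.1196] F [-0.4 -0.5  0.2] g 0.151 yjaw deg -98.7
q [ 0.29  0.29 -0.25  1.7   0.08  1.15 -1.71]
[1.6, -0.02, 0, 0, 0, 0, 1.61, -0.01, -0.01, -0.001, 0, 0, 1.6, -0.02, 0, 0, 0, 0, 1.61, -0.02, 0, 0, 0, 0, 1.6, -0.01, 0, -0.001, 0, 0]
end [ 0.5942 -0.0709  0.0395]
```

View pics/c10.png

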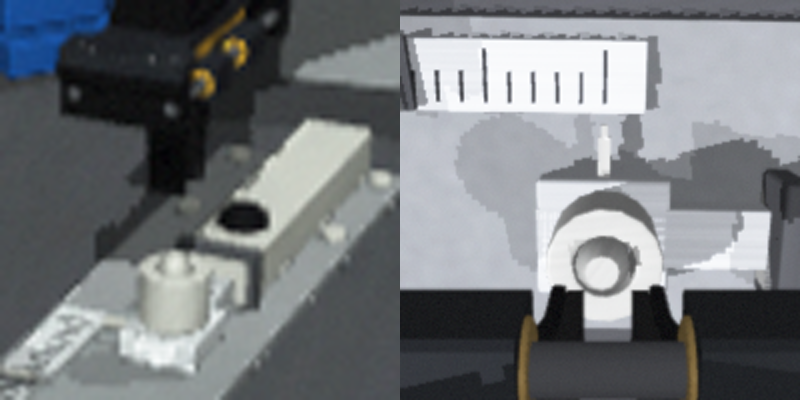

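step_arm(increments=[0,0,0,0,0,0,0,0,0,0,0,0,0,0,0,0,0,0,0,0,0,0,0,0])

```text
time: 18.32
position: [0.5941, -0.0709, 0.1197]
tool_rot: [-2.143, 0.161, 2.143]
ft_force: [0.3, 0.3, -0.3]
grip_width: 0.686
```

step_arm(increments=[1.6,-0.02,0,0,0,0,1.6,-0.01,0,0,0,0,1.6,-0.02,0,0,0,0,1.6,-0.02,0,0,0,0,1.6,-0.01,0,0,0,0,0,0,0,0,0,0])

```text
time: 19.08
position: [0.5929, -0.07, 0.0378]
tool_rot: [-2.14, 0.161, 2.147]
ft_force: [-0.4, -0.4, -0.8]
grip_width: 0.753
```

step_arm(increments=[0,0,0,0,0,0,0,0,0,0,0,0,0,0,0,0,0,0,0,0,0,0,0,0,0,0,0,0,0,0], fingers=30, force=30)

```text
time: 19.7
position: [0.5948, -0.0705, 0.0405]
tool_rot: [-2.145, 0.162, 2.142]
ft_force: [-0.3, -1.2, 4.9]
grip_width: 0.496
```

Run:
```python
from h import *
p,R=st()
# gauge y dir at yaw 81.43 ; target 84mm total
u=np.array([np.cos(np.radians(81.43)),np.sin(np.radians(81.43))]);print(u)
q=p[:2]+.07*u
print((np.r_[R.T@np.r_[.07*u,0]]*100).round(2))
```

```text
t 19.7 p [ 0.5948 -0.0705  0.0405] F [-0.3 -1.2  4.9] g 0.496 yjaw deg -98.6
q [ 0.28  0.38 -0.25  1.77  0.11  1.01 -1.73]
[0.14901761 0.98883454]
[-0.   -7.    0.01]
```

step_arm(increments=[0,-0.5,0,0,0,0,0,-0.9,0,0,0,0,0,-1,0,0,0,0,0,-1,0,0,0,0,0,-1,0,0,0,0,0,-1,0,0,0,0,0,-1,0,0,0,0,0,-0.6,0,0,0,0,0,0,0,0,0,0,0,0,0,0,0,0])

```text
time: 20.95
position: [0.6063, -0.0013, 0.0405]
tool_rot: [-2.147, 0.162, 2.14]
ft_force: [3.0, -3.8, 4.6]
grip_width: 0.499
```

Run:
```python
from h import *
p,R=st(); save('wrist','w11'); save('side','side11'); save('top','top11')
for n in ['wrist','side','top']:
  for k in ['mark','pointer_tip']:
    for r in ctrl.spot_point(n,k)[:2]: w=c2w(n,r['xyz']);print(n,k,round(r['score'],2),w.round(4),proj(n,w).round(0))
A=cv2.resize(cv2.imread('pics/side11.png')[120:200,290:370],None,fx=5,fy=5,interpolation=cv2.INTER_CUBIC)
B=cv2.resize(cv2.imread('pics/w11.png')[90:290,220:420],None,fx=2,fy=2,interpolation=cv2.INTER_CUBIC)
cv2.imwrite('pics/c11.png',np.hstack([A,B])); 
B=cv2.resize(cv2.imread('pics/w11.png')[80:200,240:400],None,fx=5,fy=5,interpolation=cv2.INTER_CUBIC)
cv2.imwrite('pics/d11.png',B)
```

```text
t 20.95 p [ 0.6063 -0.0013  0.0405] F [ 3.  -3.8  4.6] g 0.499 yjaw deg -98.6
q [ 0.19  0.39 -0.27  1.75  0.12  1.01 -1.86]
wrist mark 0.87 [0.6564 0.0042 0.0253] [301. 160.]
wrist pointer_tip 0.61 [ 0.6476 -0.0088  0.0239] [326. 171.]
side mark 0.54 [0.6593 0.0073 0.0244] [316. 184.]
side pointer_tip 0.6 [ 0.6475 -0.0099  0.0208] [322. 183.]
side pointer_tip 0.4 [ 0.5722 -0.184   0.0573] [358. 151.]
```

View pics/c11.png

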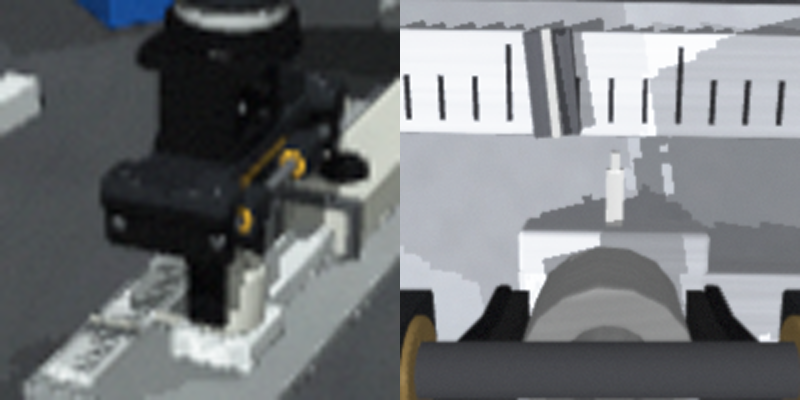

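View pics/d11.png

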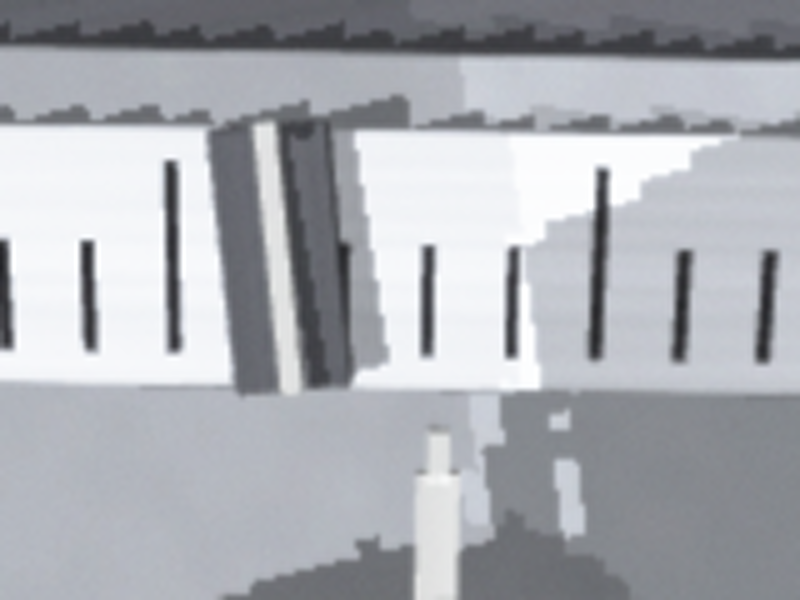

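```bash
cat >> h.py <<'E'
def delta(m,t,yaw=81.43,zm=.0225):
    u=np.array([np.cos(np.radians(yaw)),np.sin(np.radians(yaw))])
    M=pix2w('wrist',m,zm);T=pix2w('wrist',t,.023); d=(M-T)[:2]; print('mark',M.round(4),'tip',T.round(4),'dy mm',round(d@u*1000,2),'dx',round(d@[u[1],-u[0]]*1000,2))
E
python3 - <<'E'
from h import *
delta((298,158),(327.7,166.4))
# gauge axis check from scale edge in w11: near edge of scale crop (0,382)->(800,388)
a=pix2w('wrist',(240,80+382/5),.016);b=pix2w('wrist',(399.8,80+389/5),.016);d=a-b;print('gauge yaw from scale edge',np.degrees(np.arctan2(d[1],d[0])))
E
```

```text
mark [0.6574 0.0062 0.0225] tip [ 0.6501 -0.0101  0.023 ] dy mm 17.16 dx 4.81
gauge yaw from scale edge 80.8699651314997
```

step_arm(increments=[0,-0.4,0,0,0,0,0,-0.5,0,0,0,0,0,-0.4,0,0,0,0,0,-0.35,0,0,0,0,0,0,0,0,0,0,0,0,0,0,0,0,0,0,0,0,0,0])

```text
time: 22.28
position: [0.609, 0.0147, 0.0405]
tool_rot: [-2.147, 0.162, 2.139]
ft_force: [4.0, -4.5, 4.1]
grip_width: 0.497
```

Run:
```python
from h import *
p,R=st(); save('wrist','w12'); save('side','side12')
B=cv2.resize(cv2.imread('pics/w12.png')[100:190,270:390],None,fx=6,fy=6,interpolation=cv2.INTER_CUBIC)
cv2.imwrite('pics/d12.png',B)
for n in ['wrist','side']:
  for k in ['mark','pointer_tip']:
    for r in ctrl.spot_point(n,k)[:1]: w=c2w(n,r['xyz']);print(n,k,round(r['score'],2),w.round(4),proj(n,w).round(0))
```

```text
t 22.27 p [0.609  0.0147 0.0405] F [ 4.  -4.5  4.1] g 0.497 yjaw deg -98.6
q [ 0.16  0.4  -0.28  1.75  0.13  1.01 -1.88]
wrist mark 0.77 [0.6548 0.005  0.0276] [329. 164.]
wrist pointer_tip 0.91 [0.6499 0.0061 0.0235] [328. 171.]
side mark 0.36 [0.6548 0.008  0.0234] [318. 184.]
side pointer_tip 0.76 [0.6525 0.005  0.0228] [319. 184.]
```

View pics/d12.png

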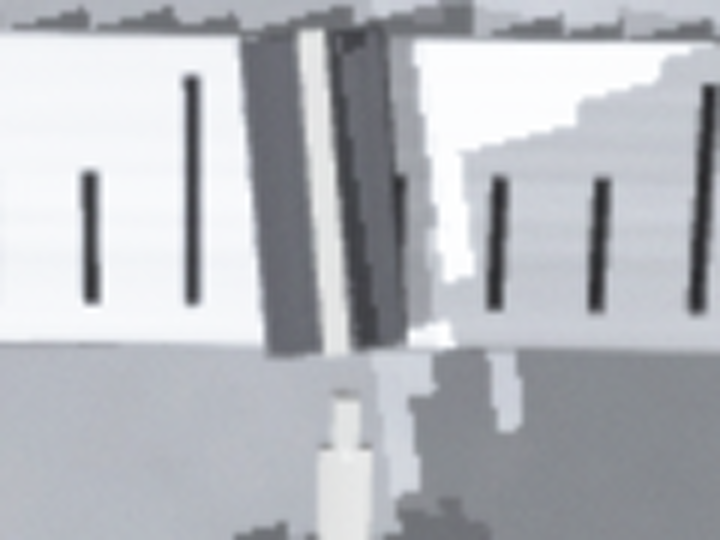

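Run:
```python
from h import *
b=cv2.imread('pics/w12.png').astype(int).sum(2)//3
for v in (154,155,156,157,158,159,166,167,168,170,172,180): print(v,b[v,318:338])
```

```text
154 [108 110 111 108 113 158 223 227 227 218 126  95  71  68  75 102 105 106
 105 115]
155 [108 108 110 108 113 154 223 227 227 218 129  84  67  68  74 100 105 106
 105 135]
156 [107 110 108 108 109 141 222 227 227 219 145 101  71  69  75  96 104 109
 118 145]
157 [107 106 107 108 110 137 221 227 227 221 153 108  85  92  99 107 121 130
 156 170]
158 [110 114 117 125 128 149 219 223 222 219 179 144 135 153 171 179 179 181
 186 188]
159 [142 152 159 178 181 186 205 206 201 200 187 183 181 187 205 208 209 208
 208 211]
166 [189 188 187 187 187 185 186 191 184 183 184 184 182 183 188 207 208 208
 208 201]
167 [189 188 187 186 185 187 188 200 222 223 223 219 188 184 186 206 209 209
 208 197]
168 [188 187 187 186 187 186 188 202 224 226 226 222 190 185 188 203 208 210
 209 201]
170 [189 188 190 188 188 186 190 204 224 225 226 221 191 185 186 189 211 210
 209 209]
172 [189 188 189 189 188 186 190 211 225 225 225 216 189 187 187 192 209 213
 212 209]
180 [188 186 188 186 193 219 225 226 227 228 229 230 230 220 193 190 193 212
 215 214]
```

Run:
```python
from h import *
for y in (80.9,81.43): delta((325.6,158.5),(327.3,166.6),y)
# use scale lines in the image for the local gauge-x direction (nearby lines, full px)
b=255-cv2.imread('pics/w12.png').astype(float).mean(2)
L=[]
for x0 in (285,302,353,370,387):
    c=[]
    for v in (132,136,140,144,148):
        w=np.clip(b[v,x0-4:x0+5]-np.median(b[v,x0-4:x0+5])-30,0,None); c.append((w*np.arange(x0-4,x0+5)).sum()/max(w.sum(),1e-9))
    print(x0,np.round(c,2)); 
    P=pix2w('wrist',(c[0],132),.016);Q=pix2w('wrist',(c[-1],148),.016);d=P-Q;print(' gauge x yaw',np.degrees(np.arctan2(d[1],d[0])).round(2))
```

```text
mark [0.6574 0.0065 0.0225] tip [0.6527 0.0062 0.023 ] dy mm 1.03 dx 4.62
mark [0.6574 0.0065 0.0225] tip [0.6527 0.0062 0.023 ] dy mm 0.99 dx 4.63
285 [284.46 284.68 284.68 284.81 284.84]
 gauge x yaw -9.05
302 [301.67 301.66 301.67 301.66 301.66]
 gauge x yaw -9.69
353 [352.75 352.6  352.18 352.16 352.  ]
 gauge x yaw -10.05
370 [369.84 369.61 369.16 369.04 368.91]
 gauge x yaw -9.93
387 [386.84 386.62 386.04 385.97 385.73]
 gauge x yaw -9.79
```

step_arm(increments=[0,-0.1,0,0,0,0,0,0,0,0,0,0,0,0,0,0,0,0,0,0,0,0,0,0])

```text
time: 23.08
position: [0.6091, 0.0153, 0.0405]
tool_rot: [-2.148, 0.163, 2.139]
ft_force: [4.8, -4.5, 3.3]
grip_width: 0.5
```

Run:
```python
from h import *
p,R=st(); save('wrist','w13'); save('side','side13')
B=cv2.resize(cv2.imread('pics/w13.png')[100:190,270:390],None,fx=6,fy=6,interpolation=cv2.INTER_CUBIC)
cv2.imwrite('pics/d13.png',B)
b=cv2.imread('pics/w13.png').astype(int).sum(2)//3
for v in (155,156,157,158,159,160,165,166,167,168,170): print(v,b[v,318:338])
```

```text
t 23.07 p [0.6091 0.0153 0.0405] F [ 4.8 -4.5  3.3] g 0.5 yjaw deg -98.6
q [ 0.16  0.4  -0.28  1.75  0.13  1.01 -1.89]
155 [105 108 110 110 108 113 157 222 227 227 218 129  83  67  69  76 101 106
 107 113]
156 [106 108 108 109 109 113 153 223 228 227 219 144 101  72  68  74  96 106
 109 120]
157 [104 107 109 109 108 111 142 221 226 226 219 153 109  85  93  99 108 124
 128 149]
158 [110 111 114 118 124 128 149 219 224 223 217 175 142 134 153 171 178 180
 182 185]
159 [140 143 151 158 178 181 185 205 207 202 196 185 183 182 187 205 209 209
 208 208]
160 [184 182 184 184 187 187 189 190 189 189 188 189 187 187 190 209 211 210
 211 212]
165 [188 188 187 188 187 185 184 172 157 156 166 171 182 182 183 186 206 209
 208 209]
166 [189 188 185 187 187 186 187 192 184 183 184 185 183 183 182 187 206 209
 208 207]
167 [188 188 188 186 186 187 188 200 221 223 223 219 189 183 184 187 207 209
 210 208]
168 [190 188 188 188 187 185 188 202 224 226 226 222 190 184 186 189 209 209
 210 208]
170 [189 192 188 188 189 187 189 210 225 227 226 221 190 185 186 187 192 209
 211 210]
```

View pics/d13.png

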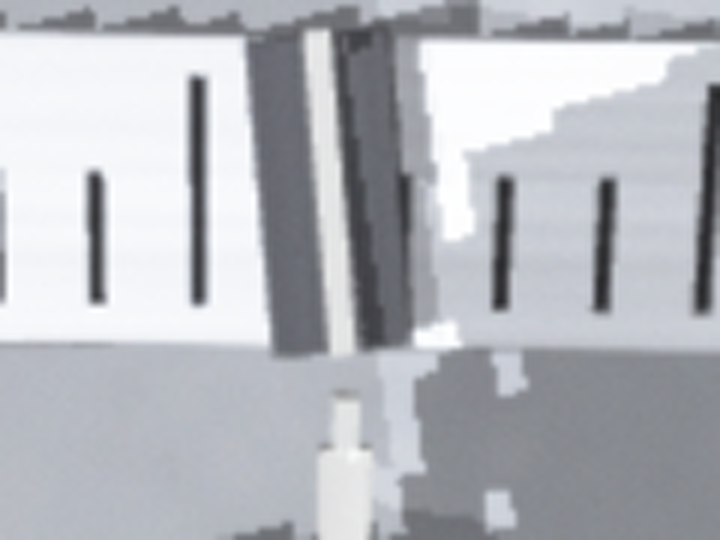

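step_arm(increments=[0,-0.06,0,0,0,0,0,0,0,0,0,0,0,0,0,0,0,0,0,0,0,0,0,0])

```text
time: 23.68
position: [0.6092, 0.0158, 0.0405]
tool_rot: [-2.147, 0.163, 2.139]
ft_force: [3.6, -5.2, 3.6]
grip_width: 0.501
```

Run:
```python
from h import *
p,R=st(); save('wrist','w14'); save('side','side14'); save('top','top14')
g=cv2.imread('pics/w14.png').astype(float).mean(2)
def c(row,lo,hi,bl,br):
    r=g[row,lo:hi]; k=int(np.argmax(r)); 
    i=k
    while r[i]>200: i-=1
    l=lo+i+.5-np.clip((r[i]-bl)/(226-bl),0,1)
    i=k
    while r[i]>200: i+=1
    rr=lo+i-.5+np.clip((r[i]-br)/(226-br),0,1); return l,rr,(l+rr)/2
for v in (150,153,155,156,157): print(v,np.round(c(v,320,334,110,100),2))
for v in (167,168,170): 
    print(v,g[v,320:336].round()); 
A=c(157,320,334,110,110)[2]; 
t=g[168,323:332]; w=np.clip(t-189,0,None); T=(w*np.arange(323,332)).sum()/w.sum()
print(A,T); delta((A,158.5),(T,166.6),80.8); delta((A,158.5),(T,166.6),81.43)
A=cv2.resize(cv2.imread('pics/side14.png')[130:210,280:380],None,fx=4,fy=5,interpolation=cv2.INTER_CUBIC)
B=cv2.resize(cv2.imread('pics/w14.png')[100:200,275:375],None,fx=4,fy=4,interpolation=cv2.INTER_CUBIC)
cv2.imwrite('pics/d14.png',np.hstack([A,B]))
```

```text
t 23.68 p [0.6092 0.0158 0.0405] F [ 3.6 -5.2  3.6] g 0.501 yjaw deg -98.6
q [ 0.16  0.4  -0.28  1.75  0.13  1.01 -1.89]
150 [324.31 329.05 326.68]
153 [324.88 329.26 327.07]
155 [324.95 329.68 327.32]
156 [325.09 329.71 327.4 ]
157 [325.07 329.78 327.43]
167 [188. 188. 187. 187. 189. 203. 222. 223. 223. 219. 190. 184. 184. 184.
 188. 206.]
168 [190. 190. 189. 187. 188. 204. 224. 227. 226. 223. 188. 183. 184. 184.
 189. 208.]
170 [189. 189. 190. 190. 193. 211. 226. 227. 227. 222. 191. 187. 187. 186.
 190. 205.]
327.3979885057471 327.2583333333333
mark [0.6574 0.0065 0.0225] tip [0.6529 0.0073 0.023 ] dy mm -0.03 dx 4.62
mark [0.6574 0.0065 0.0225] tip [0.6529 0.0073 0.023 ] dy mm -0.08 dx 4.62
```

View pics/d14.png

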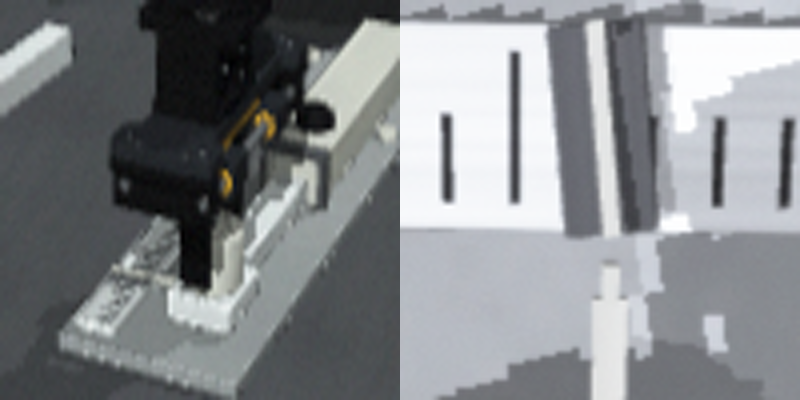

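View pics/top14.png

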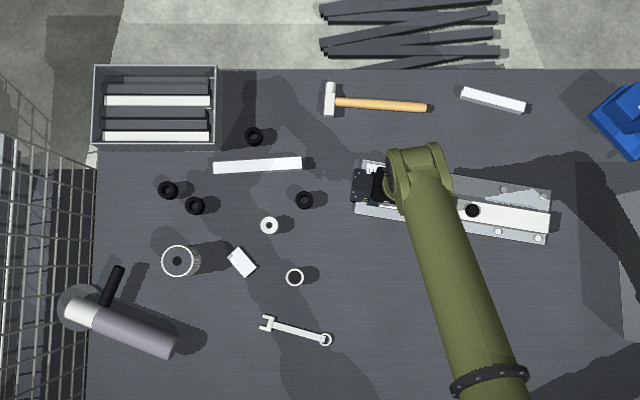

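step_arm(increments=[0,0,0,0,0,0,0,0,0,0,0,0,0,0,0,0,0,0,0,0,0,0,0,0])

```text
time: 24.32
position: [0.6092, 0.0157, 0.0405]
tool_rot: [-2.147, 0.163, 2.139]
ft_force: [4.0, -4.7, 4.1]
grip_width: 0.501
```

Run:
```python
from h import *
p,R=st(); save('wrist','w15'); print(np.abs(ctrl.get_state()['qd']).max())
g=cv2.imread('pics/w15.png').astype(float).mean(2)
print(g[157,321:334].round(),g[168,321:334].round())
print(ctrl.close_job())
```

```text
t 24.32 p [0.6092 0.0157 0.0405] F [ 4.  -4.7  4.1] g 0.501 yjaw deg -98.6
q [ 0.16  0.4  -0.28  1.75  0.13  1.01 -1.89]
0.0016268986149895494
[108. 108. 109. 117. 159. 222. 227. 226. 218. 138. 107.  85.  92.] [186. 188. 188. 190. 205. 224. 226. 227. 223. 190. 185. 183. 185.]
the job is handed in; nothing more can be done
None
```

I handed the job in at 24.3 s of the 58 s allowed, with the arm at rest and still holding the bush at the mark. No verdict was reported.

- **Bush:** I picked the steel ring whose bore-to-outside ratio measured 0.525 (23/44 = 0.523) and slipped it over the post. It went down with almost no side force, and the pictures showed it sitting flat on the end block.
- **Button:** I pushed it down until it stopped hard at 58 mm above the bench, at about 15 N. It also looked fully down in the side picture.
- **Pointer:** I then regripped the bush at 30 N and drew the arm out about 87 mm. In the last measured wrist picture the pointer was within about 0.1 mm of the ridge's near end. A final picture just before hand-in showed no real change.
- **Final state:** joint speeds were close to zero, and the bush was still pressed lightly down on the block.
- **Surroundings:** the last top picture showed the tube, offcut, discs, other bushes and black look-alikes where they started.

One check disagreed: the wrist camera placed the held bush about 5 mm away from the gripper's own reading. The side picture showed the bush and post in line, so I went by that and the bush went on freely.

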